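# Feel out the heavy side of a rotor on its balancing stand

## Task

The metal drum on the balancing stand has a hidden heavy side, and its dragging bearing keeps it from swinging down by itself. Take it by its red handle, turn it to feel which way it pulls, bring the heavy side straight down, and finish while still gripping the handle so that I can mark the top; leave the things around it where they are.

Things in the scene. Friction and masses are not known exactly. Their poses are not given: they have to be found in the camera images.
- stand: Grey balancing stand, fixed to the worktop: base plate 140 x 130 mm, one pillar; a level axle 130 mm above the worktop carries an aluminium drum in front of the pillar, toward the robot. Origin: on the worktop, under the drum's centre; x axis along the axle, pointing away from the robot, z up; yaw -0.35 to 0.35. The plate (top 14 mm up) reaches from x = -30 to 110 mm.
- axle (a point): Centre of the drum, on the axle; axes as the stand's. The drum is 110 mm across and 30 mm wide (front face at x = -15 mm), closed and smooth. A red crank handle stands out of its front face, parallel to the axle.
- sleeve: The red handle, to be gripped; origin at its middle: a round sleeve 22 mm thick, 66 mm long (24 to 90 mm in front of the drum's face; origin 57 mm in front), parallel to the axle, circling it at 40 mm radius. The sleeve spins freely on its pin, so a gripper that points straight down can carry it right round the circle. Its place says nothing of the heavy side.
- rotor (a joint): Angle of the drum: of the red handle from straight up, rad, growing clockwise as the robot sees it (handle at y = -40 mm sin, z = +40 mm cos from the axle, stand's axes). Turns 12 rad either way. Dry bearing drag of about 0.22 N m (5.5 N at the handle) opposes turning either way; the drum stays where it is left.
- low_point (a point): Fixed point 40 mm straight below the axle: where the heart of the sealed weight must come. The weight, about 0.5 kg, 40 mm from the axle, pulls toward its lowest position with up to 0.195 N m (4.9 N at the handle), nothing when straight up or down: halfway between the forces felt turning either way at one angle is its pull. Unseen, fixed in the drum, starts over 0.5 rad from straight down.
- lab_timer: Off-white countdown timer 64 x 68 x 18 mm, bystander; origin centre of its underside.
- objective_can: Cream canister with black cap, 36 mm across, 56 mm tall, bystander; origin centre of its underside.
- specimen_jar: White jar with screw lid, 56 mm across, 78 mm tall, bystander; origin centre of its underside.
- marker: Marker pen 123 mm long, 14 mm thick, lying, bystander; origin at its middle, underside.

How it is judged:
By the outcome, as a careful person would: the job done as asked, in the order asked, and still so for the second after the job is handed in, while the arm keeps its last pose, push and grip.
It also fails if it takes over 58 s, if anything falls off the work surface, if the arm or the gripper's body presses on something with over 40 N, if the wrist force passes 120 N, or if a joint passes its speed limit or range.

## Robot

A 6-joint arm with a two-finger parallel gripper is mounted at the origin on a cart in front of the work surface, level with it; the furniture and walls round the work are solid. World frame = base frame: x ahead of the robot, y to its left, z up, the work surface at z = 0. Lengths are in m, angles in rad, forces in N, time in s.
With the tool pointing down it reaches from about 0.25 to 0.775 m from the base axis. Payload 4 kg.
Tool frame: the origin (TCP) lies at the very end of the fingers, on their centre line; the grasp point (between the pads) lies 19 mm behind it; z points along the fingers, y is the line along which they close (so a half turn about z gives the same grasp; the last joint's range is limited). The gripper opens to 85 mm and grips with 20 to 120 N. Pads are 22 mm wide; open, the fingers measure 114 mm over their backs; the gripper's body (76 mm by 85 mm) begins 54 mm behind the grasp point. The pads swing forward as they close: fully open they stand 13 mm farther back than shut.
Start: joints at [-1.403, 0.087, 1.371, -0, 1.684, -0.103], TCP at [0.147, -0.53, 0.231] pointing down, gripper open.
Joint ranges: [-3.1, 3.1], [-0.76, 2.03], [0.27, 2.55], [-1.08, 4.22], [0.17, 2.65], [-2.57, 2.57]. Speed limits (rad/s): [2.79, 2.79, 3.14, 3.14, 3.14, 3.14].

## Interface

Orientations are given as a rotation vector (axis times angle).
In Python, from bench import * gives the robot as it stands.
- The arm moves only by the tool jog_arm, never from a script. Its argument "rows" is a list of rows, each a list of 7 numbers: the shift along the tool's x, y, z each as a share of 80 mm, from -1 to 1, then the turn, a rotation vector about the tool's x, y, z each as a share of 2 rad, from -1 to 1, then the gripper's target within -1 to 1 (shut at 1, half-way at 0, fully open at -1). In form: [[x, y, z, wx, wy, wz, hand], ...]. A call has exactly 10 rows; each row is the pose to reach, as a shift and turn from the pose commanded when the call began, along the tool's axes at that moment; what a row does not reach only later rows make up. A row lasts 1/10 s, in which the tool goes at most 50 mm and 8.59 degrees, less where a joint would pass 70% of its speed; a pose out of reach is approached as far as the arm can. A call with a number of a shift or a turn outside -1 to 1 is refused whole. A call with a gripper value outside its range is refused whole. The fingers move at their own pace and stop on an object; the grip force is fixed at half the most. Time passes only in rows, so rows that repeat a pose let the fingers close, or fill a call up. It gives the time, the measured TCP pose, the force, the opening and the grip force at its end, in the units of the state.
- sense(): the state, without advancing time (a new reading comes with each control period).
- read_camera(name): name is "scene" or "top"; returns a dict with "frame" (384x512x3 uint8, red, green, blue), "range_z" (384x512 float32, m along the optical axis (not along the pixel's ray), 0 where there is no reading), "fx", "fy", "cx", "cy" (pixels), "R" (3x3) and "t" (3): a world point X has camera coordinates R X + t. Camera axes: x right, y down, z forward; pixel columns grow to the right and rows downward; lengths in m; the calibration is good to about 2 mm. A picture is of the moment at which its call begins.
- job_done(): hands the job in; it is judged then, once.
The state is a dict: "t": time; "qpos": joint angles; "qvel": joint speeds; "effort": joint torques, N m; "position": TCP position; "orientation": TCP orientation; "force": force on the tool from outside, world axes, zero at the start; "ft_torque": the same for the moment, N m; "finger_gap": opening from 0.0 (shut) to 1.0 (fully open); "gripper_force": force on a finger pad.
Only numpy, scipy, OpenCV 4.12 (cv2) and the standard library are available. Lean on these libraries where they do the work, as an engineer would, in place of code of your own. Each camera call takes 0.05 s, during which the arm holds its last target. There are 200 camera calls.

## Working session

There is one attempt and no reset: what is moved stays moved. The work goes in short steps, Python scripts to look and compute and a tool call to move; the robot and the scene stay as the last step left them, time stands still between calls to the robot, and variables do not carry over. Pictures are saved under pics/ and viewed, at most 10 in all, crops included, and the job is handed in when it is done.

Besides the shell and the picture viewer there is one more tool, called after ">>>" as a command line: name --pt "numbers of a row" for each row, then --argument value for the rest. jog_arm: Moves the arm, as the interface text tells. Its arguments: {"type":"object","properties":{"rows":{"type":"array"}},"required":["rows"]}

```bash
mkdir -p pics; python3 - <<'E'
from bench import *
import cv2
print(sense())
for n in("scene","top"):
    c=read_camera(n); cv2.imwrite(f"pics/{n}0.png",c["frame"][:,:,::-1]); print(n,c["fx"],c["cx"],c["cy"],c["R"],c["t"])
E
```

```text
{'t': 0.0, 'qpos': array([-1.40309038e+00,  8.79824577e-02,  1.37230959e+00,  2.30616358e-05,
        1.68362627e+00, -1.03090319e-01]), 'qvel': array([ 9.09194477e-04, -2.13044344e-04,  2.07024422e-03,  2.38680659e-05,
       -5.29178010e-04,  1.53217101e-03]), 'effort': array([ 7.79741583e-06, -3.51871526e+01, -3.13271356e+01, -1.22385868e-04,
        1.08657440e-02,  1.40323183e-05]), 'position': array([ 0.14704463, -0.52943751,  0.23009607]), 'orientation': array([-3.11053530e+00, -4.23757416e-01,  8.19632566e-05]), 'force': array([-0.59735525,  1.01484663, -0.46845951]), 'ft_torque': array([ 0.00160948,  0.00577046, -0.01939148]), 'gripper_force': 0.0, 'finger_gap': 0.9991792520078886}
scene 444.6678021488508 254.65791555952154 192.14318424571323 [[-0.7945698  -0.60716763 -0.00251109]
 [-0.36324754  0.47866964 -0.79932884]
 [ 0.48652858 -0.63421041 -0.60088859]] [0.37979157 0.30900982 0.93320559]
top 493.98321228301853 252.4595262718168 197.66816629450136 [[-1.51486772e-02 -9.99885248e-01  8.73690910e-05]
 [-9.86693117e-01  1.49346637e-02 -1.61906297e-01]
 [ 1.61886413e-01 -2.53887272e-03 -9.86806133e-01]] [-0.03720287  0.49770225  1.36587376]
```

View pics/scene0.png

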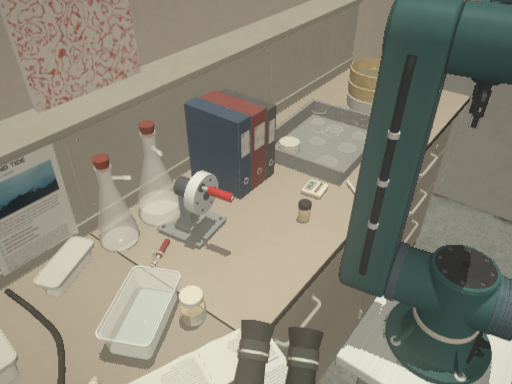

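View pics/top0.png

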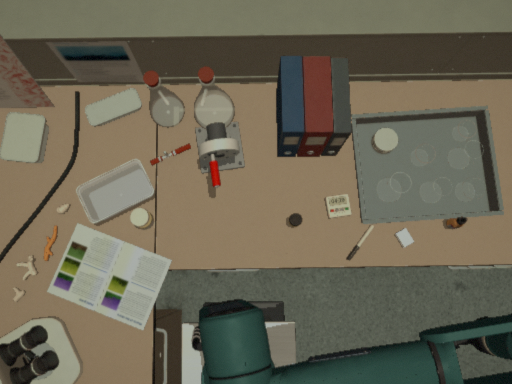

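The scene view shows the drum at about (200,195) with the red handle at (218,194), and the top view shows the sleeve running from (213,160) to (217,186). Binders stand to the right of the stand and flasks behind it. Next I'll measure the sleeve and drum from the depth data.

```bash
cat > h.py <<'E'
from bench import *
import cv2, numpy as np
def cloud(n,box):
    c=read_camera(n); u0,v0,u1,v1=box
    v,u=np.mgrid[v0:v1,u0:u1]; z=c["range_z"][v0:v1,u0:u1]
    P=np.stack([(u-c["cx"])/c["fx"]*z,(v-c["cy"])/c["fy"]*z,z],-1)
    W=(P-c["t"])@c["R"]
    return W,c["frame"][v0:v1,u0:u1].astype(int),z>0,c
def red(n,box):
    W,f,ok,c=cloud(n,box); m=ok&(f[...,0]>110)&(f[...,1]<70)&(f[...,2]<70)
    return W[m]
E
python3 - <<'E'
from h import *
np.set_printoptions(precision=4,suppress=True)
for n,b in(("scene",(200,180,240,205)),("top",(203,155,226,192))):
    P=red(n,b); m=np.median(P,0); 
    P=P[np.linalg.norm(P-m,axis=1)<.06]
    d=np.linalg.svd(P-P.mean(0))[2][0]; s=(P-P.mean(0))@d
    print(n,len(P),P.mean(0),"dir",d,"yaw",np.arctan2(d[1],d[0]),"ends",P.mean(0)+d*s.min(),P.mean(0)+d*s.max(),P.min(0),P.max(0))
# stand plate and drum from top
W,f,ok,c=cloud("top",(180,110,260,200))
m=ok&(W[...,2]>.008)&(W[...,2]<.022); Q=W[m][:,:2].astype(np.float32); print("plate",len(Q),cv2.minAreaRect(Q))
m=ok&(W[...,2]>.165)&(W[...,2]<.2)&(f.min(-1)>120); Q=W[m]; print("drum top",len(Q),Q.mean(0),Q.max(0),cv2.minAreaRect(Q[:,:2].astype(np.float32)))
W,f,ok,c=cloud("scene",(170,165,225,225)); m=ok&(f.min(-1)>150)&(W[...,2]>.07)&(W[...,2]<.2); Q=W[m]; print("drum scene",len(Q),np.median(Q,0),Q.min(0),Q.max(0))
cv2.imwrite("pics/c1.png",cv2.resize(c["frame"][150:250,140:260,::-1],None,fx=5,fy=5,interpolation=2))
c=read_camera("top");cv2.imwrite("pics/c2.png",cv2.resize(c["frame"][100:200,180:300,::-1],None,fx=5,fy=5,interpolation=2))
E
```

```text
return _methods._mean(a, axis=axis, dtype=dtype,
  ret = um.true_divide(
<stdin>:6: RuntimeWarning: Mean of empty slice.
<stdin>:7: RuntimeWarning: Mean of empty slice.
Traceback (most recent call last):
ValueError: zero-size array to reduction operation minimum which has no identity
```

```bash
cat > m.py <<'E'
from h import *
np.set_printoptions(precision=4,suppress=True)
for n,b in(("scene",(200,180,240,205)),("top",(203,155,226,192))):
    W,f,ok,c=cloud(n,b); r=(f[...,0]>90)&(f[...,0]>2*f[...,1]); print(n,"red",r.sum(),"with depth",(r&ok).sum(),"ok frac",ok.mean())
    P=W[r&ok]
    if len(P)<20: continue
    P=P[np.linalg.norm(P-np.median(P,0),axis=1)<.06]
    d=np.linalg.svd(P-P.mean(0))[2][0]; s=(P-P.mean(0))@d
    print(n,len(P),P.mean(0),"dir",d,"yaw",np.arctan(d[1]/d[0]),"ends",P.mean(0)+d*s.min(),P.mean(0)+d*s.max())
W,f,ok,c=cloud("top",(180,110,260,200))
m=ok&(W[...,2]>.008)&(W[...,2]<.022); Q=W[m][:,:2].astype(np.float32); print("plate",len(Q),len(Q) and cv2.minAreaRect(Q))
m=ok&(W[...,2]>.165)&(W[...,2]<.2)&(f.min(-1)>120); Q=W[m]
if len(Q): print("drum top",len(Q),Q.mean(0),Q.max(0),cv2.minAreaRect(Q[:,:2].astype(np.float32)))
W,f,ok,c=cloud("scene",(170,165,225,225)); m=ok&(f.min(-1)>150)&(W[...,2]>.07)&(W[...,2]<.2); Q=W[m]
if len(Q): print("drum scene",len(Q),np.median(Q,0),Q.min(0),Q.max(0))
cv2.imwrite("pics/c1.png",cv2.resize(c["frame"][150:250,140:260,::-1],None,fx=5,fy=5,interpolation=2))
c=read_camera("top");cv2.imwrite("pics/c2.png",cv2.resize(c["frame"][100:200,180:300,::-1],None,fx=5,fy=5,interpolation=2))
E
python3 m.py
```

```text
scene red 184 with depth 184 ok frac 0.998
scene 184 [0.5401 0.057  0.172 ] dir [-0.9911 -0.133   0.0029] yaw 0.13336207224991747 ends [0.5746 0.0617 0.1719] [0.5093 0.0529 0.1721]
top red 201 with depth 199 ok frac 0.9952996474735605
top 197 [0.5412 0.053  0.175 ] dir [-0.9925 -0.1222 -0.0067] yaw 0.1225459977417705 ends [0.5743 0.0571 0.1752] [0.5098 0.0492 0.1748]
plate 983 ((0.6363234519958496, 0.05410437285900116), (0.27298399806022644, 0.22530001401901245), 0.6484183073043823)
drum top 356 [0.6155 0.0438 0.1797] [0.6361 0.0865 0.1935] ((0.6062074899673462, 0.041887059807777405), (0.049170177429914474, 0.08839341998100281), 9.313950538635254)
drum scene 462 [0.6129 0.0705 0.1684] [0.5778 0.0086 0.0701] [0.7285 0.1015 0.1858]
```

View pics/c1.png

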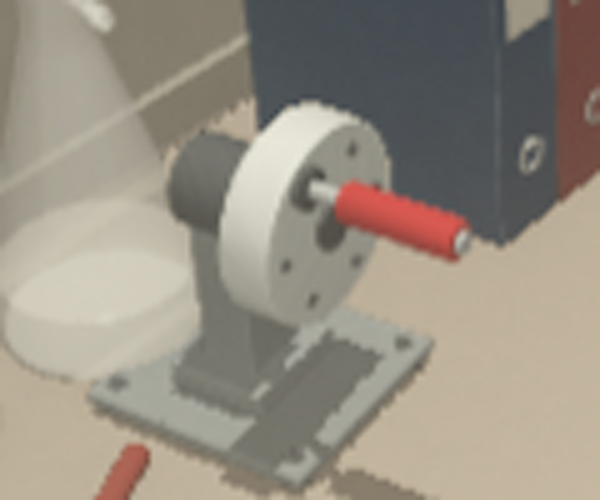

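View pics/c2.png

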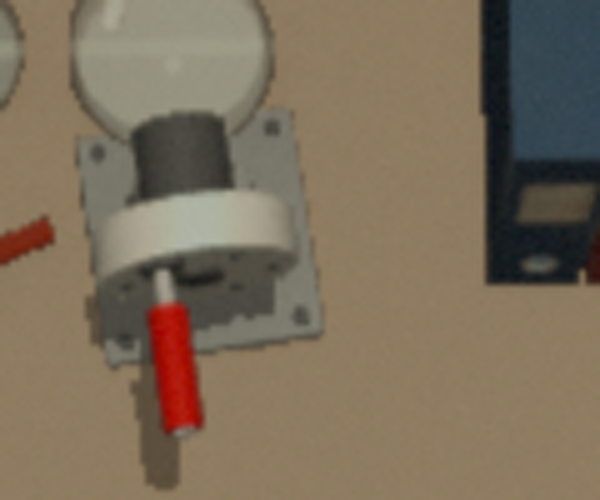

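The handle is up and slightly left, at about -0.45 rad, and the stand's yaw is about 0.13. I'll refine this with a cylinder fit and a plate fit, then plan the approach.

```bash
python3 - <<'E'
from h import *
from scipy.optimize import least_squares
from scipy.spatial.transform import Rotation as R
np.set_printoptions(precision=4,suppress=True)
S=[]
for n,b in(("scene",(200,180,240,205)),("top",(203,155,226,192))):
    W,f,ok,c=cloud(n,b); r=ok&(f[...,0]>90)&(f[...,0]>2*f[...,1]); P=W[r]
    P=P[np.linalg.norm(P-np.median(P,0),axis=1)<.04]; S.append(P)
def fit(P):
    g=lambda p:np.hypot(-np.sin(p[2])*(P[:,0]-.541)+np.cos(p[2])*(P[:,1]-p[0]),P[:,2]-p[1])-.011
    return least_squares(g,[.054,.166,.125],loss="soft_l1",f_scale=.001)
for P in S+[np.vstack(S)]: q=fit(P); print("y,z,yaw at x=.541",q.x,np.sqrt(np.mean(q.fun**2)))
W,f,ok,c=cloud("top",(190,115,250,180))
m=ok&(abs(W[...,2]-.014)<.004)&(abs(W[...,0]-.65)<.11)&(abs(W[...,1]-.045)<.09)&(f.max(-1)-f.min(-1)<25)
Q=W[m]; print("plate",len(Q),np.median(Q[:,2]),cv2.minAreaRect(Q[:,:2].astype(np.float32)))
s=sense(); print(R.from_rotvec(s["orientation"]).as_matrix())
E
```

```text
y,z,yaw at x=.541 [0.0517 0.165  0.1446] 0.001373020485876455
y,z,yaw at x=.541 [0.053  0.1661 0.1471] 0.0020840675784069133
y,z,yaw at x=.541 [0.0521 0.1655 0.1467] 0.0018740588769432466
plate 634 0.014479204294245533 ((0.6551578044891357, 0.050776734948158264), (0.13897548615932465, 0.1288660168647766), 8.036606788635254)
[[ 0.9636  0.2675  0.    ]
 [ 0.2675 -0.9636 -0.0001]
 [ 0.      0.0001 -1.    ]]
```

>>> jog_arm --pt "0.1 -0.086 0 0 0 0.0065 -1" --pt "0.2 -0.172 0 0 0 0.013 -1" --pt "0.3 -0.258 0 0 0 0.0195 -1" --pt "0.4 -0.344 0 0 0 0.026 -1" --pt "0.5 -0.43 0 0 0 0.0325 -1" --pt "0.6 -0.516 0 0 0 0.039 -1" --pt "0.7 -0.602 0 0 0 0.0455 -1" --pt "0.8 -0.688 0 0 0 0.052 -1" --pt "0.9 -0.774 0 0 0 0.0585 -1" --pt "1 -0.86 0 0 0 0.065 -1"

```text
t: 1.55
position: [0.2063, -0.4416, 0.2313]
orientation: [3.134, 0.219, 0.0]
force: [-0.4, -0.1, -0.5]
finger_gap: 1.002
gripper_force: 0.0
```

>>> jog_arm --pt "0.082 -0.092 0.0065 0 0 0 -1" --pt "0.164 -0.184 0.013 0 0 0 -1" --pt "0.246 -0.276 0.02 0 0 0 -1" --pt "0.328 -0.368 0.026 0 0 0 -1" --pt "0.41 -0.46 0.032 0 0 0 -1" --pt "0.492 -0.552 0.04 0 0 0 -1" --pt "0.574 -0.644 0.045 0 0 0 -1" --pt "0.656 -0.736 0.052 0 0 0 -1" --pt "0.738 -0.828 0.06 0 0 0 -1" --pt "0.82 -0.92 0.065 0 0 0 -1"

```text
t: 2.55
position: [0.2609, -0.3595, 0.2261]
orientation: [3.134, 0.221, -0.0]
force: [0.5, -0.3, 0.1]
finger_gap: 1.003
gripper_force: 0.0
```

>>> jog_arm --pt "0.082 -0.092 0.0065 0 0 0 -1" --pt "0.164 -0.184 0.013 0 0 0 -1" --pt "0.246 -0.276 0.02 0 0 0 -1" --pt "0.328 -0.368 0.026 0 0 0 -1" --pt "0.41 -0.46 0.032 0 0 0 -1" --pt "0.492 -0.552 0.04 0 0 0 -1" --pt "0.574 -0.644 0.045 0 0 0 -1" --pt "0.656 -0.736 0.052 0 0 0 -1" --pt "0.738 -0.828 0.06 0 0 0 -1" --pt "0.82 -0.92 0.065 0 0 0 -1"

```text
t: 3.55
position: [0.3155, -0.2774, 0.2208]
orientation: [3.134, 0.221, -0.0]
force: [0.2, -0.5, -0.1]
finger_gap: 1.0
gripper_force: 0.0
```

>>> jog_arm --pt "0.082 -0.092 0.0065 0 0 0 -1" --pt "0.164 -0.184 0.013 0 0 0 -1" --pt "0.246 -0.276 0.02 0 0 0 -1" --pt "0.328 -0.368 0.026 0 0 0 -1" --pt "0.41 -0.46 0.032 0 0 0 -1" --pt "0.492 -0.552 0.04 0 0 0 -1" --pt "0.574 -0.644 0.045 0 0 0 -1" --pt "0.656 -0.736 0.052 0 0 0 -1" --pt "0.738 -0.828 0.06 0 0 0 -1" --pt "0.82 -0.92 0.065 0 0 0 -1"

```text
t: 4.55
position: [0.3701, -0.1954, 0.2156]
orientation: [3.134, 0.221, -0.0]
force: [0.3, -0.8, -0.6]
finger_gap: 1.001
gripper_force: 0.0
```

>>> jog_arm --pt "0.082 -0.092 0.0065 0 0 0 -1" --pt "0.164 -0.184 0.013 0 0 0 -1" --pt "0.246 -0.276 0.02 0 0 0 -1" --pt "0.328 -0.368 0.026 0 0 0 -1" --pt "0.41 -0.46 0.032 0 0 0 -1" --pt "0.492 -0.552 0.04 0 0 0 -1" --pt "0.574 -0.644 0.045 0 0 0 -1" --pt "0.656 -0.736 0.052 0 0 0 -1" --pt "0.738 -0.828 0.06 0 0 0 -1" --pt "0.82 -0.92 0.065 0 0 0 -1"

```text
t: 5.55
position: [0.4247, -0.1133, 0.2104]
orientation: [3.134, 0.221, -0.0]
force: [-0.5, -0.1, -0.4]
finger_gap: 0.995
gripper_force: 0.0
```

>>> jog_arm --pt "0.082 -0.092 0 0 0 0 -1" --pt "0.164 -0.184 0 0 0 0 -1" --pt "0.246 -0.276 0 0 0 0 -1" --pt "0.328 -0.368 0 0 0 0 -1" --pt "0.41 -0.46 0 0 0 0 -1" --pt "0.492 -0.552 0 0 0 0 -1" --pt "0.574 -0.644 0 0 0 0 -1" --pt "0.656 -0.736 0 0 0 0 -1" --pt "0.738 -0.828 0 0 0 0 -1" --pt "0.82 -0.92 0 0 0 0 -1"

```text
t: 6.55
position: [0.4794, -0.0312, 0.2105]
orientation: [3.134, 0.221, -0.0]
force: [-0.2, -0.7, 1.0]
finger_gap: 1.002
gripper_force: 0.0
```

>>> jog_arm --pt "0.082 -0.092 0 0 0 0 -1" --pt "0.164 -0.184 0 0 0 0 -1" --pt "0.246 -0.276 0 0 0 0 -1" --pt "0.328 -0.368 0 0 0 0 -1" --pt "0.41 -0.46 0 0 0 0 -1" --pt "0.492 -0.552 0 0 0 0 -1" --pt "0.574 -0.644 0 0 0 0 -1" --pt "0.656 -0.736 0 0 0 0 -1" --pt "0.738 -0.828 0 0 0 0 -1" --pt "0.82 -0.925 0 0 0 0 -1"

```text
t: 7.55
position: [0.5339, 0.0512, 0.2105]
orientation: [3.134, 0.221, 0.0]
force: [-0.0, -1.0, -0.6]
finger_gap: 0.998
gripper_force: 0.0
```

```bash
python3 - <<'E'
from h import *
s=sense(); print(s["position"],s["orientation"],s["qpos"])
c=read_camera("scene");cv2.imwrite("pics/g1.png",cv2.resize(c["frame"][120:250,140:300,::-1],None,fx=4,fy=4,interpolation=2))
E
```

```text
[0.53393968 0.05124624 0.21049156] [3.13371685e+00 2.20790953e-01 1.87647760e-05] [-9.96733032e-03  6.18888876e-02  1.43881425e+00 -1.06301494e-04
  1.64086900e+00  1.42014088e+00]
```

View pics/g1.png

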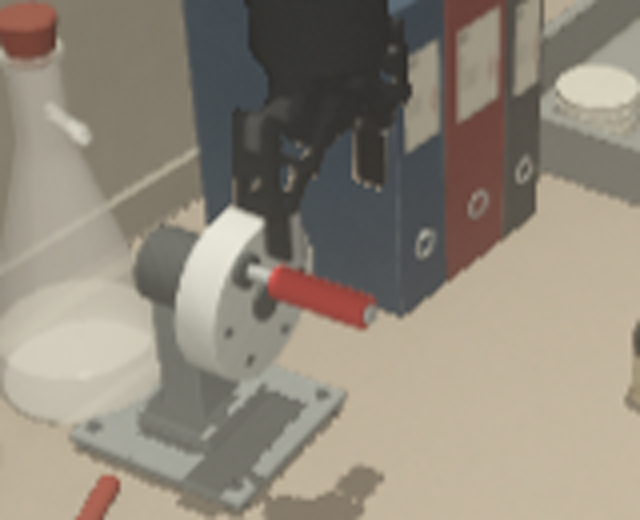

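The open fingers at (285,240) and (370,165) straddle the sleeve, which runs from (270,285) to (370,310). I'll descend and then close.

>>> jog_arm --pt "0 0 0.11 0 0 0 -1" --pt "0 0 0.22 0 0 0 -1" --pt "0 0 0.33 0 0 0 -1" --pt "0 0 0.44 0 0 0 -1" --pt "0 0 0.55 0 0 0 -1" --pt "0 0 0.65 0 0 0 -1" --pt "0 0 0.74 0 0 0 -1" --pt "0 0 0.8 0 0 0 -1" --pt "0 0 0.825 0 0 0 -1" --pt "0 0 0.825 0 0 0 -1"

```text
t: 8.6
position: [0.5334, 0.0506, 0.1443]
orientation: [3.134, 0.221, -0.0]
force: [-0.3, 1.6, -1.1]
finger_gap: 0.998
gripper_force: 0.0
```

>>> jog_arm --pt "0 0 0 0 0 0 1" --pt "0 0 0 0 0 0 1" --pt "0 0 0 0 0 0 1" --pt "0 0 0 0 0 0 1" --pt "0 0 0 0 0 0 1" --pt "0 0 0 0 0 0 1" --pt "0 0 0 0 0 0 1" --pt "0 0 0 0 0 0 1" --pt "0 0 0 0 0 0 1" --pt "0 0 0 0 0 0 1"

```text
t: 9.6
position: [0.5335, 0.0509, 0.1448]
orientation: [-3.133, -0.221, -0.0]
force: [-2.5, 2.8, 3.6]
finger_gap: 0.238
gripper_force: 58.7
```

```bash
cat > arc.py <<'E'
import numpy as np,sys
def arc(a,b):
    A=np.linspace(a,b,11)[1:]
    print(round(a,3),round(b,3),[[0,round(.5*(np.sin(t)-np.sin(a)),3),round(-.5*(np.cos(t)-np.cos(a)),3),0,0,0,1] for t in A])
k=list(map(float,sys.argv[1:]))
for a,b in zip(k,k[1:]): arc(a,b)
E
python3 arc.py -.45 .05 .55 1.05 1.55 2.05 2.55 3.05
```

```text
-0.45 0.05 [[0, np.float64(0.023), np.float64(-0.01), 0, 0, 0, 1], [0, np.float64(0.046), np.float64(-0.019), 0, 0, 0, 1], [0, np.float64(0.07), np.float64(-0.027), 0, 0, 0, 1], [0, np.float64(0.094), np.float64(-0.034), 0, 0, 0, 1], [0, np.float64(0.118), np.float64(-0.04), 0, 0, 0, 1], [0, np.float64(0.143), np.float64(-0.044), 0, 0, 0, 1], [0, np.float64(0.168), np.float64(-0.047), 0, 0, 0, 1], [0, np.float64(0.192), np.float64(-0.049), 0, 0, 0, 1], [0, np.float64(0.217), np.float64(-0.05), 0, 0, 0, 1], [0, np.float64(0.242), np.float64(-0.049), 0, 0, 0, 1]]
0.05 0.55 [[0, np.float64(0.025), np.float64(0.002), 0, 0, 0, 1], [0, np.float64(0.05), np.float64(0.005), 0, 0, 0, 1], [0, np.float64(0.074), np.float64(0.009), 0, 0, 0, 1], [0, np.float64(0.099), np.float64(0.015), 0, 0, 0, 1], [0, np.float64(0.123), np.float64(0.022), 0, 0, 0, 1], [0, np.float64(0.146), np.float64(0.03), 0, 0, 0, 1], [0, np.float64(0.17), np.float64(0.039), 0, 0, 0, 1], [0, np.float64(0.192), np.float64(0.049), 0, 0, 0, 1], [0, np.float64(0.215), np.float64(0.061), 0, 0, 0, 1], [0, np.float64(0.236), np.flo
[... 2150 characters left out ...]
0.155), 0, 0, 0, 1], [0, np.float64(-0.144), np.float64(0.17), 0, 0, 0, 1], [0, np.float64(-0.165), np.float64(0.184), 0, 0, 0, 1]]
2.55 3.05 [[0, np.float64(-0.021), np.float64(0.013), 0, 0, 0, 1], [0, np.float64(-0.043), np.float64(0.026), 0, 0, 0, 1], [0, np.float64(-0.065), np.float64(0.037), 0, 0, 0, 1], [0, np.float64(-0.088), np.float64(0.047), 0, 0, 0, 1], [0, np.float64(-0.111), np.float64(0.056), 0, 0, 0, 1], [0, np.float64(-0.135), np.float64(0.064), 0, 0, 0, 1], [0, np.float64(-0.159), np.float64(0.07), 0, 0, 0, 1], [0, np.float64(-0.184), np.float64(0.076), 0, 0, 0, 1], [0, np.float64(-0.208), np.float64(0.08), 0, 0, 0, 1], [0, np.float64(-0.233), np.float64(0.083), 0, 0, 0, 1]]
```

>>> jog_arm --pt "0 0.023 -0.01 0 0 0 1" --pt "0 0.046 -0.019 0 0 0 1" --pt "0 0.07 -0.027 0 0 0 1" --pt "0 0.094 -0.034 0 0 0 1" --pt "0 0.118 -0.04 0 0 0 1" --pt "0 0.143 -0.044 0 0 0 1" --pt "0 0.168 -0.047 0 0 0 1" --pt "0 0.192 -0.049 0 0 0 1" --pt "0 0.217 -0.05 0 0 0 1" --pt "0 0.242 -0.049 0 0 0 1"

```text
t: 10.6
position: [0.5358, 0.0344, 0.1492]
orientation: [-3.128, -0.224, -0.0]
force: [-4.6, 9.4, 7.2]
finger_gap: 0.235
gripper_force: 59.0
```

>>> jog_arm --pt "0 0.025 0.002 0 0 0 1" --pt "0 0.05 0.005 0 0 0 1" --pt "0 0.074 0.009 0 0 0 1" --pt "0 0.099 0.015 0 0 0 1" --pt "0 0.123 0.022 0 0 0 1" --pt "0 0.146 0.03 0 0 0 1" --pt "0 0.17 0.039 0 0 0 1" --pt "0 0.192 0.049 0 0 0 1" --pt "0 0.215 0.061 0 0 0 1" --pt "0 0.236 0.073 0 0 0 1"

```text
t: 11.6
position: [0.5387, 0.0141, 0.1446]
orientation: [-3.131, -0.222, -0.002]
force: [-4.7, 5.7, 9.8]
finger_gap: 0.236
gripper_force: 59.3
```

>>> jog_arm --pt "0 0.021 0.009 0 0 0 1" --pt "0 0.041 0.018 0 0 0 1" --pt "0 0.061 0.029 0 0 0 1" --pt "0 0.079 0.04 0 0 0 1" --pt "0 0.097 0.055 0 0 0 1" --pt "0 0.114 0.071 0 0 0 1" --pt "0 0.13 0.09 0 0 0 1" --pt "0 0.145 0.11 0 0 0 1" --pt "0 0.159 0.131 0 0 0 1" --pt "0 0.172 0.152 0 0 0 1"

```text
t: 12.6
position: [0.5407, -0.0001, 0.1319]
orientation: [-3.132, -0.222, -0.001]
force: [-4.2, 3.1, 7.8]
finger_gap: 0.236
gripper_force: 59.2
```

>>> jog_arm --pt "0 0.012 0.022 0 0 0 1" --pt "0 0.023 0.045 0 0 0 1" --pt "0 0.032 0.068 0 0 0 1" --pt "0 0.041 0.091 0 0 0 1" --pt "0 0.048 0.115 0 0 0 1" --pt "0 0.054 0.139 0 0 0 1" --pt "0 0.059 0.164 0 0 0 1" --pt "0 0.063 0.189 0 0 0 1" --pt "0 0.065 0.213 0 0 0 1" --pt "0 0.066 0.238 0 0 0 1"

```text
t: 13.6
position: [0.5417, -0.0069, 0.1129]
orientation: [3.132, 0.221, 0.001]
force: [-3.2, 0.3, 8.2]
finger_gap: 0.236
gripper_force: 59.2
```

>>> jog_arm --pt "0 0 0.025 0 0 0 1" --pt "0 -0.001 0.05 0 0 0 1" --pt "0 -0.004 0.075 0 0 0 1" --pt "0 -0.008 0.1 0 0 0 1" --pt "0 -0.013 0.124 0 0 0 1" --pt "0 -0.019 0.148 0 0 0 1" --pt "0 -0.027 0.172 0 0 0 1" --pt "0 -0.035 0.195 0 0 0 1" --pt "0 -0.045 0.218 0 0 0 1" --pt "0 -0.056 0.241 0 0 0 1"

```text
t: 14.6
position: [0.5412, -0.0036, 0.093]
orientation: [3.13, 0.22, 0.001]
force: [-1.5, -1.7, 5.1]
finger_gap: 0.236
gripper_force: 59.2
```

>>> jog_arm --pt "0 -0.012 0.022 0 0 0 1" --pt "0 -0.025 0.043 0 0 0 1" --pt "0 -0.039 0.064 0 0 0 1" --pt "0 -0.055 0.084 0 0 0 1" --pt "0 -0.071 0.103 0 0 0 1" --pt "0 -0.088 0.121 0 0 0 1" --pt "0 -0.106 0.138 0 0 0 1" --pt "0 -0.125 0.155 0 0 0 1" --pt "0 -0.144 0.17 0 0 0 1" --pt "0 -0.165 0.184 0 0 0 1"

```text
t: 15.6
position: [0.5391, 0.0107, 0.0763]
orientation: [3.132, 0.22, -0.001]
force: [2.1, -4.2, -1.2]
finger_gap: 0.237
gripper_force: 58.7
```

```bash
sed -i 's/round(.5\*(np.sin(t)-np.sin(a)),3)/float(&)/; s/round(-.5\*(np.cos(t)-np.cos(a)),3)/float(&)/' arc.py; python3 arc.py 2.55 2.05 1.55 1.05 .55 .05 -.45 -.95 -1.45 -1.95
```

```text
2.55 2.05 [[0, 0.02, -0.014, 0, 0, 0, 1], [0, 0.04, -0.03, 0, 0, 0, 1], [0, 0.059, -0.046, 0, 0, 0, 1], [0, 0.077, -0.064, 0, 0, 0, 1], [0, 0.094, -0.082, 0, 0, 0, 1], [0, 0.11, -0.101, 0, 0, 0, 1], [0, 0.125, -0.121, 0, 0, 0, 1], [0, 0.14, -0.141, 0, 0, 0, 1], [0, 0.153, -0.163, 0, 0, 0, 1], [0, 0.165, -0.184, 0, 0, 0, 1]]
2.05 1.55 [[0, 0.011, -0.022, 0, 0, 0, 1], [0, 0.021, -0.045, 0, 0, 0, 1], [0, 0.029, -0.069, 0, 0, 0, 1], [0, 0.037, -0.093, 0, 0, 0, 1], [0, 0.043, -0.117, 0, 0, 0, 1], [0, 0.048, -0.141, 0, 0, 0, 1], [0, 0.052, -0.166, 0, 0, 0, 1], [0, 0.055, -0.191, 0, 0, 0, 1], [0, 0.056, -0.216, 0, 0, 0, 1], [0, 0.056, -0.241, 0, 0, 0, 1]]
1.55 1.05 [[0, -0.001, -0.025, 0, 0, 0, 1], [0, -0.004, -0.05, 0, 0, 0, 1], [0, -0.007, -0.075, 0, 0, 0, 1], [0, -0.012, -0.099, 0, 0, 0, 1], [0, -0.018, -0.123, 0, 0, 0, 1], [0, -0.025, -0.147, 0, 0, 0, 1], [0, -0.034, -0.171, 0, 0, 0, 1], [0, -0.044, -0.194, 0, 0, 0, 1], [0, -0.054, -0.216, 0, 0, 0, 1], [0, -0.066, -0.238, 0, 0, 0, 1]]
1.05 0.55 [[0, -0.013, -0.021, 0, 0, 0, 1], [0, -0.027, -0.042, 0, 0, 0, 1], [0, -0.042, -0.062, 0, 0, 
[... 1188 characters left out ...]
, 0, 0, 0, 1], [0, -0.189, 0.159, 0, 0, 0, 1]]
-0.95 -1.45 [[0, -0.014, 0.021, 0, 0, 0, 1], [0, -0.027, 0.042, 0, 0, 0, 1], [0, -0.039, 0.064, 0, 0, 0, 1], [0, -0.05, 0.087, 0, 0, 0, 1], [0, -0.059, 0.11, 0, 0, 0, 1], [0, -0.068, 0.133, 0, 0, 0, 1], [0, -0.075, 0.157, 0, 0, 0, 1], [0, -0.081, 0.181, 0, 0, 0, 1], [0, -0.086, 0.206, 0, 0, 0, 1], [0, -0.09, 0.231, 0, 0, 0, 1]]
-1.45 -1.95 [[0, -0.002, 0.025, 0, 0, 0, 1], [0, -0.004, 0.05, 0, 0, 0, 1], [0, -0.003, 0.075, 0, 0, 0, 1], [0, -0.002, 0.1, 0, 0, 0, 1], [0, 0.001, 0.125, 0, 0, 0, 1], [0, 0.004, 0.149, 0, 0, 0, 1], [0, 0.009, 0.174, 0, 0, 0, 1], [0, 0.016, 0.198, 0, 0, 0, 1], [0, 0.023, 0.222, 0, 0, 0, 1], [0, 0.032, 0.245, 0, 0, 0, 1]]
```

>>> jog_arm --pt "0 0.02 -0.014 0 0 0 1" --pt "0 0.04 -0.03 0 0 0 1" --pt "0 0.059 -0.046 0 0 0 1" --pt "0 0.077 -0.064 0 0 0 1" --pt "0 0.094 -0.082 0 0 0 1" --pt "0 0.11 -0.101 0 0 0 1" --pt "0 0.125 -0.121 0 0 0 1" --pt "0 0.14 -0.141 0 0 0 1" --pt "0 0.153 -0.163 0 0 0 1" --pt "0 0.165 -0.184 0 0 0 1"

```text
t: 16.6
position: [0.5407, -0.0016, 0.0897]
orientation: [-3.133, -0.221, 0.002]
force: [4.7, -3.0, -9.5]
finger_gap: 0.238
gripper_force: 59.2
```

>>> jog_arm --pt "0 0.011 -0.022 0 0 0 1" --pt "0 0.021 -0.045 0 0 0 1" --pt "0 0.029 -0.069 0 0 0 1" --pt "0 0.037 -0.093 0 0 0 1" --pt "0 0.043 -0.117 0 0 0 1" --pt "0 0.048 -0.141 0 0 0 1" --pt "0 0.052 -0.166 0 0 0 1" --pt "0 0.055 -0.191 0 0 0 1" --pt "0 0.056 -0.216 0 0 0 1" --pt "0 0.056 -0.241 0 0 0 1"

```text
t: 17.6
position: [0.5415, -0.0068, 0.1105]
orientation: [3.133, 0.22, -0.001]
force: [2.2, -3.8, -3.8]
finger_gap: 0.24
gripper_force: 59.5
```

>>> jog_arm --pt "0 -0.001 -0.025 0 0 0 1" --pt "0 -0.004 -0.05 0 0 0 1" --pt "0 -0.007 -0.075 0 0 0 1" --pt "0 -0.012 -0.099 0 0 0 1" --pt "0 -0.018 -0.123 0 0 0 1" --pt "0 -0.025 -0.147 0 0 0 1" --pt "0 -0.034 -0.171 0 0 0 1" --pt "0 -0.044 -0.194 0 0 0 1" --pt "0 -0.054 -0.216 0 0 0 1" --pt "0 -0.066 -0.238 0 0 0 1"

```text
t: 18.6
position: [0.5407, -0.0007, 0.1308]
orientation: [-3.134, -0.221, -0.0]
force: [0.1, -4.2, 0.5]
finger_gap: 0.235
gripper_force: 59.9
```

>>> jog_arm --pt "0 -0.013 -0.021 0 0 0 1" --pt "0 -0.027 -0.042 0 0 0 1" --pt "0 -0.042 -0.062 0 0 0 1" --pt "0 -0.058 -0.081 0 0 0 1" --pt "0 -0.075 -0.1 0 0 0 1" --pt "0 -0.093 -0.117 0 0 0 1" --pt "0 -0.112 -0.134 0 0 0 1" --pt "0 -0.131 -0.149 0 0 0 1" --pt "0 -0.151 -0.164 0 0 0 1" --pt "0 -0.172 -0.177 0 0 0 1"

```text
t: 19.6
position: [0.5388, 0.0133, 0.1443]
orientation: [-3.133, -0.221, 0.0]
force: [-0.0, -0.7, -1.5]
finger_gap: 0.233
gripper_force: 59.8
```

>>> jog_arm --pt "0 -0.022 -0.013 0 0 0 1" --pt "0 -0.044 -0.024 0 0 0 1" --pt "0 -0.067 -0.034 0 0 0 1" --pt "0 -0.09 -0.043 0 0 0 1" --pt "0 -0.114 -0.051 0 0 0 1" --pt "0 -0.138 -0.058 0 0 0 1" --pt "0 -0.162 -0.064 0 0 0 1" --pt "0 -0.187 -0.068 0 0 0 1" --pt "0 -0.211 -0.071 0 0 0 1" --pt "0 -0.236 -0.073 0 0 0 1"

```text
t: 20.6
position: [0.5362, 0.0314, 0.1497]
orientation: [3.133, 0.221, -0.001]
force: [5.1, -0.1, -9.8]
finger_gap: 0.239
gripper_force: 59.2
```

>>> jog_arm --pt "0 -0.025 -0.001 0 0 0 1" --pt "0 -0.05 0 0 0 0 1" --pt "0 -0.075 0.002 0 0 0 1" --pt "0 -0.1 0.005 0 0 0 1" --pt "0 -0.124 0.009 0 0 0 1" --pt "0 -0.149 0.015 0 0 0 1" --pt "0 -0.173 0.022 0 0 0 1" --pt "0 -0.196 0.03 0 0 0 1" --pt "0 -0.22 0.039 0 0 0 1" --pt "0 -0.242 0.049 0 0 0 1"

```text
t: 21.6
position: [0.5338, 0.0484, 0.1464]
orientation: [3.129, 0.219, 0.001]
force: [5.0, -5.4, -7.4]
finger_gap: 0.238
gripper_force: 59.3
```

>>> jog_arm --pt "0 -0.022 0.011 0 0 0 1" --pt "0 -0.044 0.024 0 0 0 1" --pt "0 -0.065 0.038 0 0 0 1" --pt "0 -0.085 0.052 0 0 0 1" --pt "0 -0.105 0.068 0 0 0 1" --pt "0 -0.123 0.084 0 0 0 1" --pt "0 -0.141 0.102 0 0 0 1" --pt "0 -0.158 0.12 0 0 0 1" --pt "0 -0.174 0.139 0 0 0 1" --pt "0 -0.189 0.159 0 0 0 1"

```text
t: 22.6
position: [0.5319, 0.0626, 0.1358]
orientation: [3.128, 0.218, 0.003]
force: [1.0, -7.8, -0.3]
finger_gap: 0.236
gripper_force: 59.9
```

>>> jog_arm --pt "0 -0.014 0.021 0 0 0 1" --pt "0 -0.027 0.042 0 0 0 1" --pt "0 -0.039 0.064 0 0 0 1" --pt "0 -0.05 0.087 0 0 0 1" --pt "0 -0.059 0.11 0 0 0 1" --pt "0 -0.068 0.133 0 0 0 1" --pt "0 -0.075 0.157 0 0 0 1" --pt "0 -0.081 0.181 0 0 0 1" --pt "0 -0.086 0.206 0 0 0 1" --pt "0 -0.09 0.231 0 0 0 1"

```text
t: 23.6
position: [0.5308, 0.0712, 0.1187]
orientation: [3.131, 0.22, 0.003]
force: [-2.5, -4.0, 6.1]
finger_gap: 0.238
gripper_force: 60.5
```

```bash
cat > fit.py <<'E'
import numpy as np
from scipy.optimize import least_squares
np.set_printoptions(precision=3,suppress=True)
# dir, pos, force
D=np.array([
[1,.5358,.0344,.1492,-4.6,9.4,7.2],[1,.5387,.0141,.1446,-4.7,5.7,9.8],[1,.5407,-.0001,.1319,-4.2,3.1,7.8],
[1,.5417,-.0069,.1129,-3.2,.3,8.2],[1,.5412,-.0036,.093,-1.5,-1.7,5.1],[1,.5391,.0107,.0763,2.1,-4.2,-1.2],
[-1,.5407,-.0016,.0897,4.7,-3.,-9.5],[-1,.5415,-.0068,.1105,2.2,-3.8,-3.8],[-1,.5407,-.0007,.1308,.1,-4.2,.5],
[-1,.5388,.0133,.1443,0,-.7,-1.5],[-1,.5362,.0314,.1497,5.1,-.1,-9.8],[-1,.5338,.0484,.1464,5.,-5.4,-7.4],
[-1,.5319,.0626,.1358,1.,-7.8,-.3],[-1,.5308,.0712,.1187,-2.5,-4.,6.1]]
+globals().get("EXTRA",[]))
s=D[:,0]; c,n=np.cos(.14),np.sin(.14)
y=-n*(D[:,1]-.6156)+c*(D[:,2]-.0452); z=D[:,3]-.130
fy=-n*D[:,4]+c*D[:,5]; fz=D[:,6]
q=least_squares(lambda p:np.hypot(y-p[0],z-p[1])-p[2],[0,-.02,.04]); q4=least_squares(lambda p:np.hypot(y-p[0],z-p[1])-.04,[0,-.02],loss="soft_l1",f_scale=.001)
print("circle free",q.x,"r40",q4.x,q4.fun*1e3)
a=np.arctan2(-(y-q4.x[0]),z-q4.x[1]); 
T=-(fy*-np.cos(a)+fz*-np.sin(a)); Rd=-np.sin(a)*fy+np.cos(a)*fz
g=lambda p:p[0]*s-p[1]*np.sin(a+p[2])-T
for g_ in (g,lambda p:np.r_[5.5*s-4.9*np.sin(a+p[2])-T,p[:2]-[5.5,4.9]]):
    f=least_squares(g_,[5.5,4.9,-2.1],loss="soft_l1"); print("drag,amp,phi",f.x,"target a",(np.pi-f.x[2]+np.pi)%(2*np.pi)-np.pi, "sd",np.sqrt(np.diag(np.linalg.inv(f.jac.T@f.jac)))[2]*f.fun.std())
print(np.c_[s,a,T,Rd,g(f.x)])
E
python3 fit.py
```

```text
circle free [-0.001 -0.021  0.04 ] r40 [-0.001 -0.021] [-0.241 -0.158  0.021  0.169  0.216 -0.062 -0.115 -0.091 -0.084 -0.033
  0.244  0.176  0.034 -0.086]
drag,amp,phi [ 5.674  4.46  -1.976] target a -1.1654468626832042 sd 0.032383901920585816
drag,amp,phi [ 5.5    4.9   -1.996] target a -1.1459039502006867 sd 0.030899653462750174
[[ 1.    -0.043  9.634  7.618  0.24 ]
 [ 1.     0.492 10.18   5.665  0.209]
 [ 1.     0.976  8.509  1.342  1.165]
 [ 1.     1.485  8.234 -0.042 -0.341]
 [ 1.     1.993  5.256 -0.745  0.257]
 [ 1.     2.551  3.03   3.475 -0.115]
 [-1.     2.09  -6.451  7.86   0.492]
 [-1.     1.545 -3.903  3.971  0.537]
 [-1.     1.007 -1.806  3.795  0.399]
 [-1.     0.513 -1.34  -0.967  0.721]
 [-1.     0.033 -1.134 -9.768  0.163]
 [-1.    -0.405 -2.638 -9.184  0.445]
 [-1.    -0.853 -4.944 -6.122  0.857]
 [-1.    -1.338 -6.77  -2.105  0.336]]
```

```bash
python3 arc.py -1.95 -2.45 -1.95 -1.45 -.95 -.45
```

```text
-1.95 -2.45 [[0, 0.01, 0.023, 0, 0, 0, 1], [0, 0.021, 0.045, 0, 0, 0, 1], [0, 0.033, 0.067, 0, 0, 0, 1], [0, 0.046, 0.089, 0, 0, 0, 1], [0, 0.06, 0.109, 0, 0, 0, 1], [0, 0.075, 0.129, 0, 0, 0, 1], [0, 0.092, 0.148, 0, 0, 0, 1], [0, 0.109, 0.166, 0, 0, 0, 1], [0, 0.127, 0.184, 0, 0, 0, 1], [0, 0.146, 0.2, 0, 0, 0, 1]]
-2.45 -1.95 [[0, -0.019, -0.016, 0, 0, 0, 1], [0, -0.037, -0.034, 0, 0, 0, 1], [0, -0.054, -0.052, 0, 0, 0, 1], [0, -0.07, -0.071, 0, 0, 0, 1], [0, -0.085, -0.091, 0, 0, 0, 1], [0, -0.1, -0.111, 0, 0, 0, 1], [0, -0.113, -0.133, 0, 0, 0, 1], [0, -0.125, -0.155, 0, 0, 0, 1], [0, -0.136, -0.177, 0, 0, 0, 1], [0, -0.146, -0.2, 0, 0, 0, 1]]
-1.95 -1.45 [[0, -0.009, -0.023, 0, 0, 0, 1], [0, -0.016, -0.047, 0, 0, 0, 1], [0, -0.022, -0.071, 0, 0, 0, 1], [0, -0.028, -0.096, 0, 0, 0, 1], [0, -0.031, -0.121, 0, 0, 0, 1], [0, -0.034, -0.146, 0, 0, 0, 1], [0, -0.035, -0.17, 0, 0, 0, 1], [0, -0.035, -0.195, 0, 0, 0, 1], [0, -0.034, -0.22, 0, 0, 0, 1], [0, -0.032, -0.245, 0, 0, 0, 1]]
-1.45 -0.95 [[0, 0.004, -0.025, 0, 0, 0, 1], [0, 0.008, -0.049, 0, 0, 0, 1], [0, 0.015, -0.073, 0, 0, 0, 1], [0, 0.022, -0.097, 0, 0, 0, 1], [0, 0.03, -0.121, 0, 0, 0, 1], [0, 0.04, -0.144, 0, 0, 0, 1], [0, 0.051, -0.167, 0, 0, 0, 1], [0, 0.063, -0.189, 0, 0, 0, 1], [0, 0.076, -0.21, 0, 0, 0, 1], [0, 0.09, -0.231, 0, 0, 0, 1]]
-0.95 -0.45 [[0, 0.015, -0.02, 0, 0, 0, 1], [0, 0.031, -0.039, 0, 0, 0, 1], [0, 0.048, -0.058, 0, 0, 0, 1], [0, 0.066, -0.075, 0, 0, 0, 1], [0, 0.085, -0.092, 0, 0, 0, 1], [0, 0.104, -0.107, 0, 0, 0, 1], [0, 0.124, -0.122, 0, 0, 0, 1], [0, 0.145, -0.135, 0, 0, 0, 1], [0, 0.167, -0.148, 0, 0, 0, 1], [0, 0.189, -0.159, 0, 0, 0, 1]]
```

>>> jog_arm --pt "0 -0.002 0.025 0 0 0 1" --pt "0 -0.004 0.05 0 0 0 1" --pt "0 -0.003 0.075 0 0 0 1" --pt "0 -0.002 0.1 0 0 0 1" --pt "0 0.001 0.125 0 0 0 1" --pt "0 0.004 0.149 0 0 0 1" --pt "0 0.009 0.174 0 0 0 1" --pt "0 0.016 0.198 0 0 0 1" --pt "0 0.023 0.222 0 0 0 1" --pt "0 0.032 0.245 0 0 0 1"

```text
t: 24.6
position: [0.5308, 0.0711, 0.0996]
orientation: [-3.132, -0.222, -0.003]
force: [-4.6, 2.5, 8.1]
finger_gap: 0.234
gripper_force: 60.7
```

>>> jog_arm --pt "0 0.01 0.023 0 0 0 1" --pt "0 0.021 0.045 0 0 0 1" --pt "0 0.033 0.067 0 0 0 1" --pt "0 0.046 0.089 0 0 0 1" --pt "0 0.06 0.109 0 0 0 1" --pt "0 0.075 0.129 0 0 0 1" --pt "0 0.092 0.148 0 0 0 1" --pt "0 0.109 0.166 0 0 0 1" --pt "0 0.127 0.184 0 0 0 1" --pt "0 0.146 0.2 0 0 0 1"

```text
t: 25.6
position: [0.532, 0.0621, 0.0827]
orientation: [-3.127, -0.223, -0.001]
force: [-4.5, 8.7, 5.5]
finger_gap: 0.241
gripper_force: 60.6
```

>>> jog_arm --pt "0 -0.019 -0.016 0 0 0 1" --pt "0 -0.037 -0.034 0 0 0 1" --pt "0 -0.054 -0.052 0 0 0 1" --pt "0 -0.07 -0.071 0 0 0 1" --pt "0 -0.085 -0.091 0 0 0 1" --pt "0 -0.1 -0.111 0 0 0 1" --pt "0 -0.113 -0.133 0 0 0 1" --pt "0 -0.125 -0.155 0 0 0 1" --pt "0 -0.136 -0.177 0 0 0 1" --pt "0 -0.146 -0.2 0 0 0 1"

```text
t: 26.6
position: [0.5308, 0.0699, 0.096]
orientation: [3.133, 0.221, 0.001]
force: [1.7, 1.1, -2.2]
finger_gap: 0.238
gripper_force: 60.0
```

>>> jog_arm --pt "0 -0.009 -0.023 0 0 0 1" --pt "0 -0.016 -0.047 0 0 0 1" --pt "0 -0.022 -0.071 0 0 0 1" --pt "0 -0.028 -0.096 0 0 0 1" --pt "0 -0.031 -0.121 0 0 0 1" --pt "0 -0.034 -0.146 0 0 0 1" --pt "0 -0.035 -0.17 0 0 0 1" --pt "0 -0.035 -0.195 0 0 0 1" --pt "0 -0.034 -0.22 0 0 0 1" --pt "0 -0.032 -0.245 0 0 0 1"

```text
t: 27.6
position: [0.5305, 0.072, 0.1152]
orientation: [3.132, 0.22, 0.0]
force: [3.6, -3.2, -5.2]
finger_gap: 0.237
gripper_force: 59.7
```

>>> jog_arm --pt "0 0.004 -0.025 0 0 0 1" --pt "0 0.008 -0.049 0 0 0 1" --pt "0 0.015 -0.073 0 0 0 1" --pt "0 0.022 -0.097 0 0 0 1" --pt "0 0.03 -0.121 0 0 0 1" --pt "0 0.04 -0.144 0 0 0 1" --pt "0 0.051 -0.167 0 0 0 1" --pt "0 0.063 -0.189 0 0 0 1" --pt "0 0.076 -0.21 0 0 0 1" --pt "0 0.09 -0.231 0 0 0 1"

```text
t: 28.6
position: [0.5314, 0.0655, 0.1322]
orientation: [-3.134, -0.221, 0.001]
force: [6.2, -2.8, -10.3]
finger_gap: 0.237
gripper_force: 59.3
```

>>> jog_arm --pt "0 0.015 -0.02 0 0 0 1" --pt "0 0.031 -0.039 0 0 0 1" --pt "0 0.048 -0.058 0 0 0 1" --pt "0 0.066 -0.075 0 0 0 1" --pt "0 0.085 -0.092 0 0 0 1" --pt "0 0.104 -0.107 0 0 0 1" --pt "0 0.124 -0.122 0 0 0 1" --pt "0 0.145 -0.135 0 0 0 1" --pt "0 0.167 -0.148 0 0 0 1" --pt "0 0.189 -0.159 0 0 0 1"

```text
t: 29.6
position: [0.5332, 0.0529, 0.1441]
orientation: [-3.129, -0.223, 0.003]
force: [5.8, 3.8, -10.6]
finger_gap: 0.24
gripper_force: 59.2
```

```bash
(echo 'EXTRA=[[-1,.5308,.0711,.0996,-4.6,2.5,8.1],[-1,.532,.0621,.0827,-4.5,8.7,5.5],[1,.5308,.0699,.096,1.7,1.1,-2.2],[1,.5305,.072,.1152,3.6,-3.2,-5.2],[1,.5314,.0655,.1322,6.2,-2.8,-10.3],[1,.5332,.0529,.1441,5.8,3.8,-10.6]]'; cat fit.py) > fit2.py; python3 fit2.py; python3 arc.py -.45 -1.15
```

```text
circle free [-0.001 -0.02   0.04 ] r40 [-0.001 -0.02 ] [-0.281 -0.188  0.008  0.176  0.241 -0.024 -0.087 -0.082 -0.096 -0.062
  0.206  0.136  0.001 -0.105 -0.026 -0.025 -0.104  0.063  0.123  0.135]
drag,amp,phi [ 5.654  4.561 -2.001] target a -1.14047752079742 sd 0.02323449913514947
drag,amp,phi [ 5.5  4.9 -2. ] target a -1.141818340112886 sd 0.024762516109720974
[[  1.     -0.042   9.635   7.616   0.23 ]
 [  1.      0.492  10.184   5.658   0.206]
 [  1.      0.977   8.51    1.334   1.172]
 [  1.      1.486   8.233  -0.05   -0.327]
 [  1.      1.994   5.256  -0.749   0.274]
 [  1.      2.552   3.032   3.474  -0.1  ]
 [ -1.      2.09   -6.446   7.865   0.502]
 [ -1.      1.546  -3.899   3.975   0.546]
 [ -1.      1.008  -1.803   3.796   0.403]
 [ -1.      0.514  -1.341  -0.966   0.723]
 [ -1.      0.033  -1.137  -9.768   0.158]
 [ -1.     -0.405  -2.637  -9.184   0.428]
 [ -1.     -0.854  -4.94   -6.125   0.832]
 [ -1.     -1.339  -6.768  -2.111   0.31 ]
 [ -1.     -1.821  -8.62    1.011   0.04 ]
 [ -1.     -2.306 -10.279   3.165   0.279]
 [  1.     -1.916   1.781   1.547   0.291]
 [  1.     -1.428   4.627  -4.372  -0.512]
 [  1.     -0.97    6.439  -8.824  -0.101]
 [  1.     -0.532   7.924  -7.635   0.381]]
-0.45 -1.15 [[0, -0.031, 0.016, 0, 0, 0, 1], [0, -0.061, 0.035, 0, 0, 0, 1], [0, -0.089, 0.055, 0, 0, 0, 1], [0, -0.116, 0.078, 0, 0, 0, 1], [0, -0.141, 0.102, 0, 0, 0, 1], [0, -0.165, 0.128, 0, 0, 0, 1], [0, -0.186, 0.155, 0, 0, 0, 1], [0, -0.206, 0.184, 0, 0, 0, 1], [0, -0.223, 0.215, 0, 0, 0, 1], [0, -0.239, 0.246, 0, 0, 0, 1]]
```

>>> jog_arm --pt "0 -0.031 0.016 0 0 0 1" --pt "0 -0.061 0.035 0 0 0 1" --pt "0 -0.089 0.055 0 0 0 1" --pt "0 -0.116 0.078 0 0 0 1" --pt "0 -0.141 0.102 0 0 0 1" --pt "0 -0.165 0.128 0 0 0 1" --pt "0 -0.186 0.155 0 0 0 1" --pt "0 -0.206 0.184 0 0 0 1" --pt "0 -0.223 0.215 0 0 0 1" --pt "0 -0.239 0.246 0 0 0 1"

```text
t: 30.6
position: [0.5312, 0.0677, 0.1282]
orientation: [3.13, 0.219, 0.002]
force: [-0.4, -7.8, 2.5]
finger_gap: 0.239
gripper_force: 60.3
```

```bash
cat > ang.py <<'E'
import io,contextlib
with contextlib.redirect_stdout(io.StringIO()): exec(open("fit2.py").read())
from h import *
s_=sense();p=s_["position"]; yy=-n*(p[0]-.6156)+c*(p[1]-.0452)-q4.x[0]; zz=p[2]-.13-q4.x[1]
print(s_["t"],"a",np.arctan2(-yy,zz),"r",np.hypot(yy,zz),s_["force"],s_["finger_gap"],s_["orientation"])
E
python3 ang.py; python3 arc.py -1.15 -1.2
```

```text
30.6 a -1.0838848152027019 r 0.03999759555170127 [-0.406 -7.816  2.492] 0.23854580468075604 [3.13  0.219 0.002]
-1.15 -1.2 [[0, -0.001, 0.002, 0, 0, 0, 1], [0, -0.002, 0.005, 0, 0, 0, 1], [0, -0.003, 0.007, 0, 0, 0, 1], [0, -0.004, 0.009, 0, 0, 0, 1], [0, -0.005, 0.011, 0, 0, 0, 1], [0, -0.006, 0.014, 0, 0, 0, 1], [0, -0.007, 0.016, 0, 0, 0, 1], [0, -0.008, 0.018, 0, 0, 0, 1], [0, -0.009, 0.021, 0, 0, 0, 1], [0, -0.01, 0.023, 0, 0, 0, 1]]
```

>>> jog_arm --pt "0 -0.005 0.011 0 0 0 1" --pt "0 -0.01 0.023 0 0 0 1" --pt "0 -0.01 0.023 0 0 0 1" --pt "0 -0.01 0.023 0 0 0 1" --pt "0 -0.01 0.023 0 0 0 1" --pt "0 -0.01 0.023 0 0 0 1" --pt "0 -0.01 0.023 0 0 0 1" --pt "0 -0.01 0.023 0 0 0 1" --pt "0 -0.01 0.023 0 0 0 1" --pt "0 -0.01 0.023 0 0 0 1"

```text
t: 31.6
position: [0.5311, 0.0686, 0.1266]
orientation: [3.13, 0.219, 0.002]
force: [0.2, -6.5, 1.3]
finger_gap: 0.24
gripper_force: 60.3
```

```bash
python3 ang.py; python3 - <<'E'
from h import *
c=read_camera("scene");cv2.imwrite("pics/g2.png",cv2.resize(c["frame"][120:250,140:300,::-1],None,fx=4,fy=4,interpolation=2))
E
```

```text
31.6 a -1.1308216730867713 r 0.039996626019542396 [ 0.233 -6.476  1.322] 0.23986140120849128 [3.13  0.219 0.002]
```

View pics/g2.png

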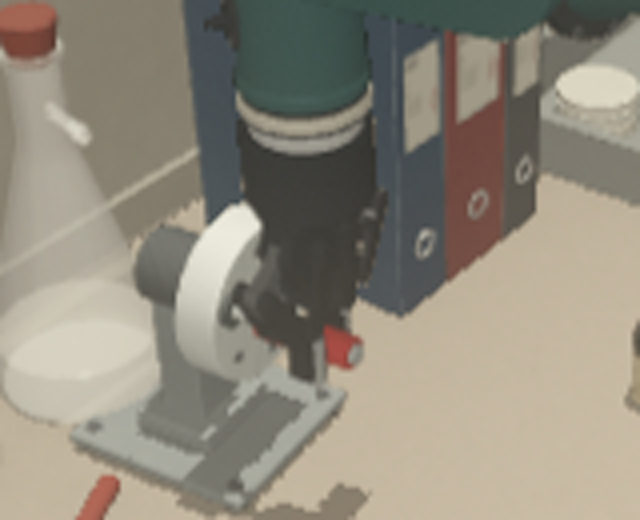

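The picture shows the handle held in the fingers at (345,345), with nothing around it disturbed. The drum stands at -1.13 rad, within the uncertainty of the fitted straight-down angle (-1.14 ± 0.025), so I'm handing in.

```bash
python3 -c "
from bench import *
print(job_done())"
```

```text
the job is handed in; nothing more can be done
None
```

I turned the drum both ways by its handle and left it at -1.13 rad, where the measured pull puts the heavy side straight down (estimated at -1.14 ± 0.025 rad); the handle is still gripped, nothing around it was touched, and I handed in at about 32 s with no verdict returned.

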